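# Fetch the culture dish from behind the reagent bottles

## Robot

A 6-joint arm with a two-finger parallel gripper is mounted at the origin on a cart in front of the work surface, level with it; the furniture and walls round the work are solid. World frame = base frame: x ahead of the robot, y to its left, z up, the work surface at z = 0. Lengths are in m, angles in rad, forces in N, time in s.
With the tool pointing down it reaches from about 0.3 to 0.825 m from the base axis. Payload 5.4 kg.
Tool frame: the origin (TCP) lies at the very end of the fingers, on their centre line; the grasp point (between the pads) lies 19 mm behind it; z points along the fingers, y is the line along which they close (so a half turn about z gives the same grasp; the last joint's range is limited). The gripper opens to 92 mm and grips with 3 to 60 N. Pads are 20 mm wide; open, the fingers measure 128 mm over their backs; the gripper's body (75 mm by 189 mm) begins 69 mm behind the grasp point.
Start: joints at [1.135, 0.158, 1.597, -0, 1.386, -0.21], TCP at [0.129, 0.56, 0.215] pointing down, gripper open.
Joint ranges: [-2.91, 2.91], [-0.94, 2.29], [0.18, 2.7], [-1.29, 4.43], [0.17, 2.64], [-3, 3]. Speed limits (rad/s): [2.57, 2.57, 3.14, 3.14, 3.14, 3.14].

## Interface

Orientations are given as a rotation vector (axis times angle).
In Python, from workcell import bot gives the robot as it stands. Calls block until the motion is done:
- bot.goto(position, orientation): joint-space move of the TCP to a pose.
- bot.line_to(position, rot=None, max_speed=0.15): straight line of the TCP; rot=None keeps the orientation; max_speed is the mean speed in m/s.
- bot.set_joints(angles): joint-space move.
- bot.set_gripper(opening, newtons=None): opening from 0.0 (shut) to 1.0 (fully open); newtons is the grip in N (None keeps the last); returns when the fingers have stopped.
- bot.hold(seconds).
- bot.inverse_kinematics(position, orientation): joint angles nearest the present ones, or None.
- bot.read_camera(name): name is "scene" or "top" or "wrist"; returns a dict with "pixels" (420x560x3 uint8, blue, green, red), "fx", "fy", "cx", "cy" (pixels), "R" (3x3) and "t" (3): a world point X has camera coordinates R X + t. Camera axes: x right, y down, z forward; pixel columns grow to the right and rows downward; lengths in m; the calibration is good to about 2 mm. A picture is of the moment at which its call begins. There is no depth.
A pose or a line that the arm cannot do raises bot.MotionError and nothing moves.
- bot.job_done(): hands the job in; it is judged then, once.
Readings, each from a call of its own:
- bot.current_clock(): time.
- bot.current_joints(): joint angles.
- bot.current_joint_vel(): joint speeds.
- bot.current_effort(): joint torques, N m.
- bot.current_ee_pos(): TCP position.
- bot.current_tool_rot(): TCP orientation.
- bot.current_contact_force(): force on the tool from outside, world axes, zero at the start.
- bot.current_ft_torque(): the same for the moment, N m.
- bot.current_opening(): opening from 0.0 (shut) to 1.0 (fully open).
- bot.current_grip_force(): force on a finger pad.
Only numpy, scipy, OpenCV 4.12 (cv2) and the standard library are available. Lean on these libraries where they do the work, as an engineer would, in place of code of your own. Each camera call takes 0.05 s, during which the arm holds its last target. There are 200 camera calls.

## Task

The culture dish on the white tray is blocked by the two bottles standing nearest to it: stand those two upright on the blue mat, then lift the dish out and lay it flat in the middle of the round white plate of the grey viewing stand. After that put the two bottles back upright, each on the very spot on the tray it came from. Leave the third bottle and the beaker where they are, and do not knock anything over.

Things in the scene. Friction and masses are not known exactly. Their poses are not given: they have to be found in the camera images.
- reagent_tray: fixed white board, grey end strips, 140 x 264 mm; origin centre of underside, surface at z +12 mm, +x to its rear. Front row: three ringed spots at x -28, y -86, 0, 86 mm, a bottle on each; rear row: dish and beaker at x 25, y -43, 43 mm (which is where varies). The two bottles nearest the dish, 68 mm from it centre to centre, block the gripper
- bottle_black: round amber bottle with a black cap and red-banded label, 48 mm diameter, 90 mm tall, about 0.11 kg; origin at the centre of its underside, z up. The cap is 30 mm in diameter from 76 to 90 mm height and firmly fixed: grip it by the cap from above
- bottle_white: round amber bottle with a white cap and blue-banded label, 48 mm diameter, 90 mm tall, about 0.11 kg; origin at the centre of its underside, z up. The cap is 30 mm in diameter from 76 to 90 mm height and firmly fixed: grip it by the cap from above
- bottle_teal: larger round white bottle with a teal cap, 66 mm diameter, 153 mm tall, about 0.27 kg; origin at the centre of its underside, z up. The cap is 41 mm in diameter from 129 to 153 mm height and firmly fixed: grip it by the cap from above
- dish: closed clear round culture dish with pink contents, 62 mm diameter, 15 mm tall, about 16 g; origin at the centre of its underside, z up. Grip it across its diameter with the fingertips
- beaker: empty clear beaker, 53 mm diameter at the rim, 67 mm tall, light; it stands beside the dish in the rear row, 86 mm from it (centre to centre). A bystander: do not shift it more than 30 mm or knock it over; origin at the centre of its underside
- side_mat: flat blue mat, 210 (x) x 130 (y) mm, 6 mm thick, fixed; origin at the centre of its underside. The side area for the bottles
- view_stand: grey square dish-viewing stand, 110 x 110 mm, fixed, with a round white light plate 80 mm in diameter with a black edge; the plate's surface is 30 mm above the origin, which is at the centre of the stand's underside
Mind the look-alikes: they are no part of the job. What is shaped like the bottle_teal but red is not meant.

How it is judged:
By the outcome, as a careful person would: the job done as asked, in the order asked, and still so for the second after the job is handed in, with the robot touching nothing.
It also fails if it takes over 141 s, if anything falls off the work surface, if the arm or the gripper's body presses on something with over 40 N, if the wrist force passes 120 N, or if a joint passes its speed limit or range.

## Working session

There is one attempt and no reset: what is moved stays moved. The work goes in short steps, each a Python script; the robot and the scene stay as the last script left them, time stands still between calls to the robot, and variables do not carry over. Pictures are saved under pics/ and viewed, at most 14 in all, crops included, and the job is handed in when it is done.

```bash
mkdir -p pics; ls
python3 - <<'E'
from workcell import bot
import cv2,numpy as np
for n in ("scene","top"):
    c=bot.read_camera(n); cv2.imwrite(f"pics/{n}0.png",c["pixels"]); print(n,c["fx"],c["cx"],c["cy"],np.round(c["R"],3).tolist(),np.round(c["t"],3), np.round(-c["R"].T@c["t"],3))
print(bot.current_tool_rot(),bot.current_clock())
E
```

```text
pics
scene 462.1705937231014 281.47224749063173 218.96115777771703 [[0.824, -0.566, 0.006], [-0.437, -0.644, -0.628], [0.359, 0.515, -0.778]] [-0.401  0.272  1.244] [ 0.002 -0.693  1.142]
top 476.12937738191795 279.45668239617856 209.18406207677876 [[-0.403, -0.915, 0.009], [-0.862, 0.377, -0.338], [0.306, -0.144, -0.941]] [0.211 0.431 1.254] [0.074 0.211 1.324]
[-3.53840063e-01 -3.12105064e+00  2.45638306e-03] 0.1
```

View pics/scene0.png

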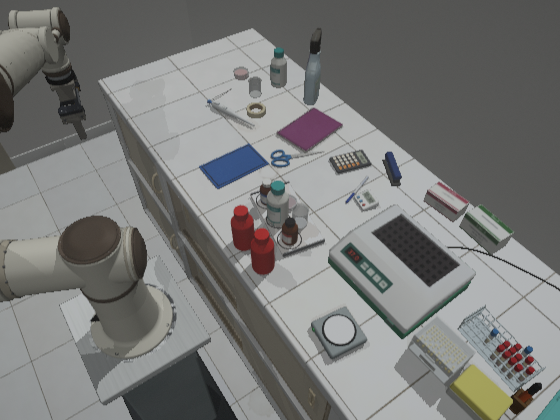

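View pics/top0.png

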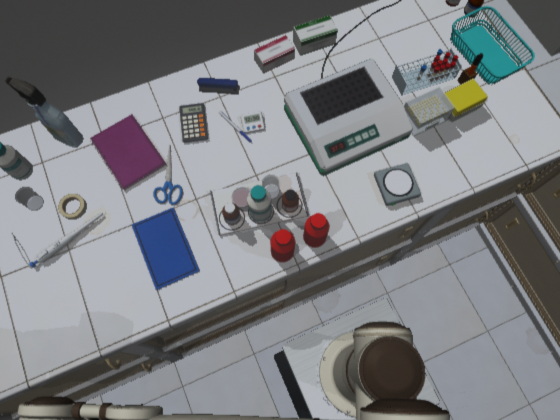

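The scene shows the tray near top-view px (258,205): a teal-capped bottle in the middle (259,197), an amber bottle at each end (231,212) and (289,201), the dish behind at about (241,195), and the beaker at (271,186). Two red look-alikes stand in front of it at (283,245) and (317,229). A second teal bottle, dish and beaker are far off at (12,158) and aren't on the tray. The blue mat is at (166,247), with a purple decoy at (128,151), and the viewing stand is at (398,184). I'll confirm in one crop.

```bash
cat > h.py <<'E'
import numpy as np, cv2
from workcell import bot
def ray(c,u,v,z):
    R,t=np.array(c["R"]),np.array(c["t"]); o=-R.T@t
    d=R.T@np.array([(u-c["cx"])/c["fx"],(v-c["cy"])/c["fy"],1]); return o+d*(z-o[2])/d[2]
def proj(c,X):
    p=np.array(c["R"])@np.array(X)+c["t"]; return np.array([c["fx"]*p[0]/p[2]+c["cx"],c["fy"]*p[1]/p[2]+c["cy"]])
def blob(m,near=None,amin=15):
    n,l,s,ce=cv2.connectedComponentsWithStats(m.astype(np.uint8)); 
    return [(ce[i].round(1).tolist(),int(s[i,4])) for i in range(1,n) if s[i,4]>=amin]
E
python3 - <<'E'
from h import *
import cv2
for n,(a,b,x,y) in dict(top=(195,165,320,265),scene=(220,165,345,265)).items():
    c=bot.read_camera(n); p=c["pixels"]
    cv2.imwrite(f"pics/{n}_crop.png",cv2.resize(p[b:y,a:x],None,fx=6,fy=6,interpolation=cv2.INTER_CUBIC))
    h=cv2.cvtColor(p,cv2.COLOR_BGR2HSV); H,S,V=[h[...,i].astype(int) for i in range(3)]
    print(n,"teal",[(k,q,ray(c,*k,.165).round(3)) for k,q in blob((H>80)&(H<95)&(S>110)&(V>60)) if q<600])
    print("blue",[(k,q,ray(c,*k,.006).round(3)) for k,q in blob((H>105)&(H<125)&(S>130),amin=300)])
    print("red",[(k,q,ray(c,*k,.1).round(3)) for k,q in blob(((H<6)|(H>174))&(S>150)&(V>70),amin=200)])
    m=((H>105)&(H<125)&(S>130)).astype(np.uint8); k=max(cv2.findContours(m,0,2)[0],key=cv2.contourArea)
    print("mat corners",[ray(c,*q,.006)[:2].round(3).tolist() for q in cv2.boxPoints(cv2.minAreaRect(k))])
    u,v=(398,183) if n=="top" else (339,330)
    g=cv2.cvtColor(p,cv2.COLOR_BGR2GRAY)
    w=g.copy(); f=np.zeros((422,562),np.uint8); cv2.floodFill(w,f,(u,v),0,8,8,cv2.FLOODFILL_MASK_ONLY|4)
    cs=cv2.findContours(f[1:-1,1:-1],0,2)[0]; e=cv2.fitEllipse(cs[0]); print("plate",e,ray(c,*e[0],.03).round(4))
E
```

```text
top teal [([258.0, 192.3], 165, array([0.515, 0.066, 0.165]))]
blue [([164.8, 248.2], 2916, array([0.524, 0.357, 0.006]))]
red [([316.0, 225.5], 398, array([ 0.389, -0.048,  0.1  ])), ([282.0, 241.4], 422, array([0.385, 0.054, 0.1  ]))]
mat corners [[0.63, 0.426], [0.631, 0.294], [0.423, 0.291], [0.424, 0.417]]
plate ((397.7879943847656, 181.73455810546875), (21.972698211669922, 25.445499420166016), 111.62064361572266) [ 0.4325 -0.342   0.03  ]
scene teal [([278.3, 50.2], 38, array([0.916, 0.648, 0.165])), ([277.3, 185.4], 97, array([0.514, 0.063, 0.165])), ([551.5, 409.9], 304, array([ 0.626, -0.77 ,  0.165]))]
blue [([233.0, 165.8], 1242, array([0.522, 0.349, 0.006]))]
red [([258.2, 245.4], 568, array([ 0.377, -0.045,  0.1  ]))]
mat corners [[0.425, 0.413], [0.661, 0.409], [0.623, 0.281], [0.4, 0.29]]
plate ((338.8415832519531, 329.4484558105469), (25.556514739990234, 29.1998348236084), 108.04319763183594) [ 0.4304 -0.3443  0.03  ]
```

View pics/top_crop.png

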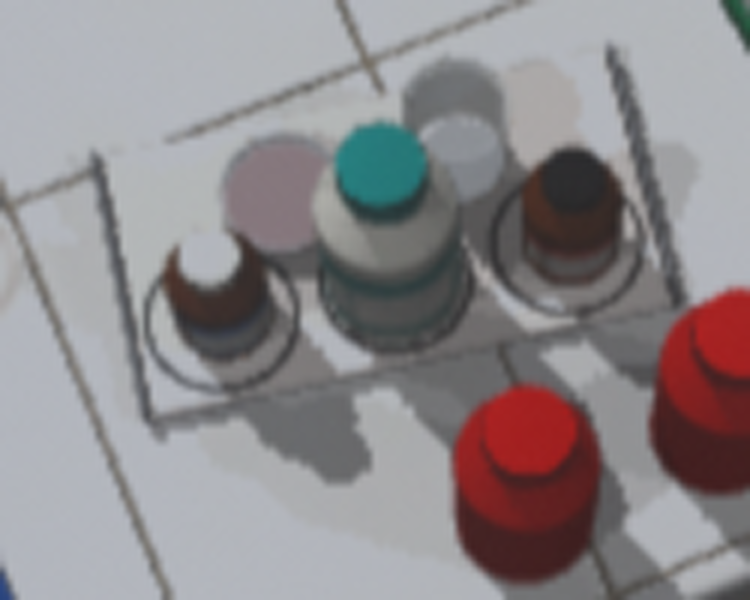

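View pics/scene_crop.png

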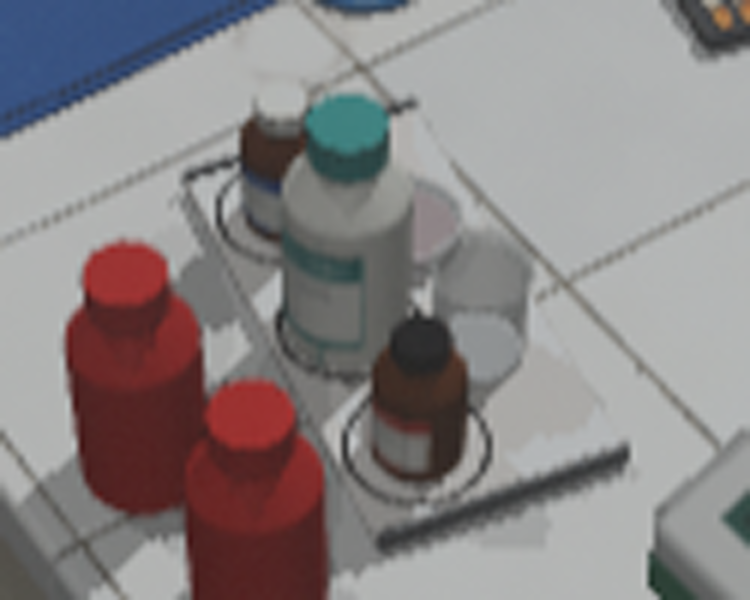

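The crops confirm the layout. The tray's middle spot holds the teal bottle and the left spot the white-capped amber one. The dish sits behind and between these two at crop (279,190), so they are the pair to move. The black-capped bottle and the beaker stay. Next is a wrist look from above.

```bash
cat >> h.py <<'E'
from scipy.spatial.transform import Rotation as Ro
def down(a):  # tool y (closing line) at angle a from world x
    y=np.array([np.cos(a),np.sin(a),0]); z=np.array([0,0,-1.]); return Ro.from_matrix(np.c_[np.cross(y,z),y,z]).as_rotvec()
E
python3 - <<'E'
from h import *
c=bot.read_camera("top")
for n,u,v,z in [("white",229.7,207.5,.102),("black",290.3,194.7,.102),("teal",258.3,192.4,.165),("dish",241.7,196.7,.027)]: print(n,ray(c,u,v,z).round(4))
bot.goto([.42,.07,.36],down(np.pi/2))
c=bot.read_camera("wrist"); cv2.imwrite("pics/w1.png",c["pixels"]); print((-c["R"].T@c["t"]).round(3),c["fx"],np.round(c["R"],2).tolist(),bot.current_joints().round(2),bot.current_clock())
E
```

```text
white [0.5292 0.1465 0.102 ]
black [ 0.4972 -0.0204  0.102 ]
teal [0.5148 0.0657 0.165 ]
dish [0.5743 0.098  0.027 ]
[0.346 0.071 0.53 ] 314.6965009538311 [[0.0, 1.0, -0.0], [0.97, -0.0, 0.26], [0.26, -0.0, -0.97]] [-0.12 -0.3   1.75  0.    1.69 -1.69] 2.4083
```

View pics/w1.png

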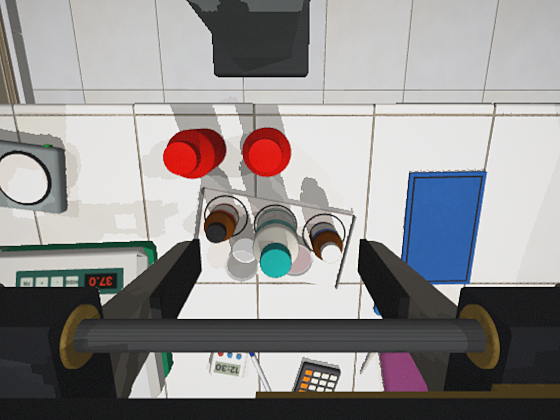

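The wrist view shows the teal cap at (276,260), white cap at (331,252), black cap at (216,232), mat at (443,226) and dish at (300,258). I'll take cap centres from it by mask.

Run:
```python
from h import *
c=bot.read_camera("wrist"); p=c["pixels"]; h=cv2.cvtColor(p,cv2.COLOR_BGR2HSV); H,S,V=[h[...,i].astype(int) for i in range(3)]
def ell(m,seed,z,n):
    l=cv2.connectedComponents(m.astype(np.uint8))[1]; k=l[seed[1],seed[0]]
    q=(l==k).astype(np.uint8); cs=max(cv2.findContours(q,0,2)[0],key=cv2.contourArea); e=cv2.fitEllipse(cs); 
    x,y,w,hh=cv2.boundingRect(cs);print(n,k,q.sum(),(x,y,w,hh),ray(c,x+(w-1)/2,y+(hh-1)/2,z).round(4),np.round(e[0],1),np.round(e[1],1),ray(c,*e[0],z).round(4))
ell((H>80)&(H<95)&(S>110)&(V>100),(276,262),.165,"teal")
ell((S<40)&(V>215),(331,253),.102,"white")
ell((V<60),(216,232),.102,"black")
m=((H>105)&(H<125)&(S>130)).astype(np.uint8); k=max(cv2.findContours(m,0,2)[0],key=cv2.contourArea)
print("mat",[ray(c,*q,.006)[:2].round(3).tolist() for q in cv2.boxPoints(cv2.minAreaRect(k))])
cv2.imwrite("pics/w1c.png",cv2.resize(p[180:290,190:360],None,fx=4.5,fy=4.5,interpolation=cv2.INTER_CUBIC))
```

```text
teal 1 696 (260, 249, 31, 29) [0.5158 0.0658 0.165 ] [275.  262.7] [27.6 30.3] [0.5153 0.0658 0.165 ]
white 127 4691 (257, 246, 103, 73) [0.5761 0.1144 0.102 ] [307.7 289.8] [ 77.1 103.7] [0.5891 0.1142 0.102 ]
black 105 344 (205, 222, 22, 21) [ 0.4966 -0.0206  0.102 ] [215.7 231.6] [19.8 20.6] [ 0.496  -0.0202  0.102 ]
mat [[0.624, 0.292], [0.411, 0.288], [0.423, 0.416], [0.638, 0.433]]
```

View pics/w1c.png

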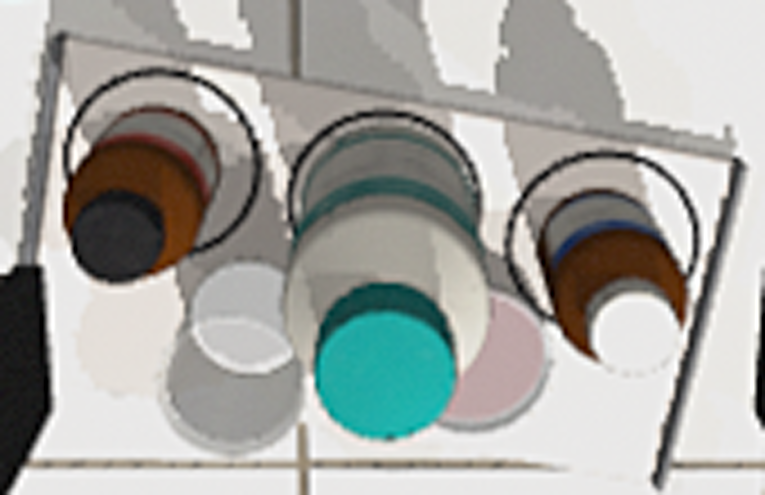

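Teal cap centre agrees across the two views: (0.515, 0.066). Picking it now.

```bash
cat >> h.py <<'E'
def st(n): print(n,"t%.1f"%bot.current_clock(),bot.current_ee_pos().round(4),"op%.3f grip%.1f"%(bot.current_opening(),bot.current_grip_force()),np.round(bot.current_contact_force(),1))
E
python3 - <<'E'
from h import *
c=bot.read_camera("wrist"); print("white",ray(c,331.3,254.2,.102),"ring b",ray(c,190+162/4.5,180+160/4.5,.012),"ring w",ray(c,190+602/4.5,180+247/4.5,.012))
a=np.deg2rad(79); T=[.515,.0657]
bot.goto(T+[.28],down(a)); bot.line_to(T+[.145],max_speed=.12); st("pre")
bot.set_gripper(0,30); st("grip")
bot.line_to(T+[.165],max_speed=.05); bot.hold(.2); st("lift")
bot.line_to(T+[.30],max_speed=.2); 
bot.line_to([.575,.355,.30],down(np.pi/2),max_speed=.25); st("over mat"); c=bot.read_camera("scene"); cv2.imwrite("pics/s1.png",c["pixels"][60:300,150:450])
E
```

```text
white [0.53101724 0.14749004 0.102     ] ring b [ 0.49837049 -0.02027897  0.012     ] ring w [0.53353548 0.14883234 0.012     ]
pre t4.3 [0.5157 0.0657 0.146 ] op1.000 grip0.0 [ 0.3  0.6 -0.3]
grip t5.2 [0.515  0.0657 0.145 ] op0.446 grip30.0 [-0.6  0.  -0.1]
lift t5.9 [0.5147 0.0657 0.1646] op0.443 grip30.0 [-0.  -0.5 -3.2]
over mat t8.1 [0.5749 0.3542 0.2998] op0.443 grip30.0 [ 1.2 -0.4 -3. ]
```

View pics/s1.png

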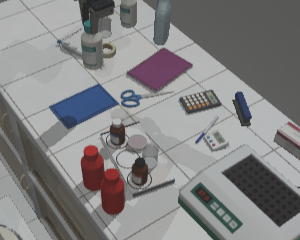

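The teal bottle hangs upright in the gripper above the mat and the tray is undisturbed. I'll place it, then pick up the white one.

```bash
cat >> h.py <<'E'
def touch(p,z,zmin,df=4,step=.001):  # lower in small steps until the load is carried
    bot.line_to([*p,z],max_speed=.08); bot.hold(.2); f0=bot.current_contact_force()[2]
    while z>zmin and bot.current_contact_force()[2]-f0<df: z-=step; bot.line_to([*p,z],max_speed=.03)
    return z
E
python3 - <<'E'
from h import *
M=[.575,.355]
bot.line_to(M+[.17],max_speed=.2); print(touch(M,.144,.137,2)); st("down")
bot.set_gripper(1); bot.line_to(M+[.25],max_speed=.2); st("off")
W=[.530,.147]
bot.goto(W+[.22],down(np.deg2rad(79)))
c=bot.read_camera("wrist"); cv2.imwrite("pics/w2.png",c["pixels"]); st("w")
E
```

```text
0.13799999999999998
down t11.1 [0.5755 0.3552 0.139 ] op0.442 grip30.0 [-0.7  0.2  2.6]
off t12.7 [0.5744 0.3547 0.2485] op0.999 grip0.0 [-0.1 -0.4  0.2]
w t13.6 [0.5303 0.148  0.22  ] op1.003 grip0.0 [0.4 0.3 0.1]
```

View pics/w2.png

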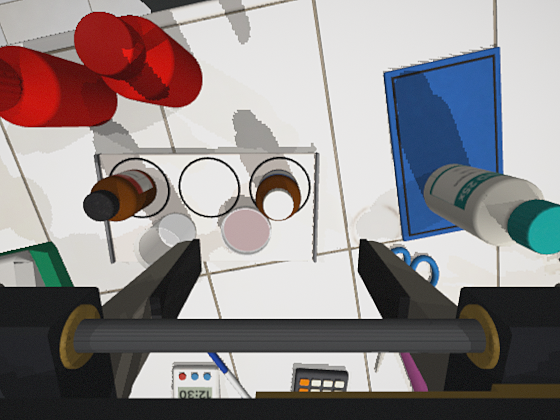

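The teal bottle stands on the mat at (475,210). The empty teal ring is at (209,187), the white bottle is in its ring at (280,186) with its cap at (279,203), and the dish is clear at (246,230). I'll fit these.

Run:
```python
from h import *
c=bot.read_camera("wrist"); p=c["pixels"]; g=cv2.cvtColor(p,cv2.COLOR_BGR2GRAY); h=cv2.cvtColor(p,cv2.COLOR_BGR2HSV)
def inner(seed,z,n,lo=25):
    f=np.zeros((422,562),np.uint8); cv2.floodFill(cv2.GaussianBlur(p,(3,3),0),f,seed,0,(lo,)*3,(lo,)*3,cv2.FLOODFILL_MASK_ONLY|cv2.FLOODFILL_FIXED_RANGE|4)
    k=max(cv2.findContours(f[1:-1,1:-1],0,2)[0],key=cv2.contourArea); e=cv2.fitEllipse(cv2.convexHull(k)); print(n,cv2.boundingRect(k),np.round(e[0],1),np.round(e[1],1),ray(c,*e[0],z).round(4))
inner((209,187),.012,"teal ring",70); inner((246,230),.027,"dish"); inner((280,205),.102,"wcap",40)
print("wring guess",ray(c,280,186,.012).round(4))
```

```text
teal ring (181, 159, 57, 56) [208.4 186.5] [54.5 57.6] [0.5143 0.0636 0.012 ]
dish (218, 208, 52, 46) [244.8 230. ] [44.7 51.8] [0.5728 0.0976 0.027 ]
wcap (264, 191, 28, 29) [277.4 204.7] [28.1 28.7] [0.5303 0.1468 0.102 ]
wring guess [0.5304 0.1496 0.012 ]
```

Run:
```python
from h import *
W=[.5303,.147]; a=np.deg2rad(79)
bot.line_to(W+[.15],max_speed=.15); bot.line_to(W+[.0905],max_speed=.08); st("pre")
bot.set_gripper(0,25); st("grip")
bot.line_to(W+[.11],max_speed=.05); bot.hold(.2); st("lift")
bot.line_to(W+[.24],max_speed=.2)
M=[.475,.355]
bot.line_to(M+[.24],down(np.pi/2),max_speed=.25); bot.line_to(M+[.11],max_speed=.2)
print(touch(M,.089,.082,2)); st("down")
bot.set_gripper(1); bot.line_to(M+[.25],max_speed=.2); st("off")
D=[.5735,.097]
bot.goto(D+[.16],down(np.pi/2)); c=bot.read_camera("wrist"); cv2.imwrite("pics/w3.png",c["pixels"]); st("d")
print([ (d,bot.inverse_kinematics(D+[.016],down(np.deg2rad(d)))) for d in (-15,165,-30,150,-60,120)])
```

```text
pre t15.2 [0.5308 0.147  0.0909] op0.999 grip0.0 [ 0.4 -0.   0.4]
grip t16.1 [0.5303 0.147  0.0905] op0.317 grip25.0 [ 0.3 -0.2 -0.1]
lift t16.9 [0.53   0.147  0.1096] op0.314 grip25.0 [ 0.9  0.4 -0.2]
0.08399999999999999
down t21.4 [0.4754 0.3551 0.0845] op0.314 grip25.0 [-0.4 -1.   1. ]
off t23.4 [0.4743 0.3546 0.2484] op0.998 grip0.0 [-0.2  0.5 -0.1]
d t24.5 [0.5736 0.0983 0.1605] op0.996 grip0.0 [ 0.   0.3 -0.1]
[(-15, array([-4.00767915e-02,  4.08067732e-01,  1.71741710e+00, -4.44089210e-16,
        1.01610782e+00,  2.21722596e-01])), (165, array([-4.00767915e-02,  4.08067732e-01,  1.71741710e+00, -8.88178420e-16,
        1.01610782e+00, -2.91987006e+00])), (-30, array([-0.04007679,  0.40806773,  1.7174171 ,  0.        ,  1.01610782,
        0.48352198])), (150, array([-0.04007679,  0.40806773,  1.7174171 ,  0.        ,  1.01610782,
       -2.65807067])), (-60, array([-4.00767915e-02,  4.08067732e-01,  1.71741710e+00, -8.88178420e-16,
        1.01610782e+00,  1.00712076e+00])), (120, array([-4.00767915e-02,  4.08067732e-01,  1.71741710e+00, -4.44089210e-16,
        1.01610782e+00, -2.13447189e+00]))]
```

View pics/w3.png

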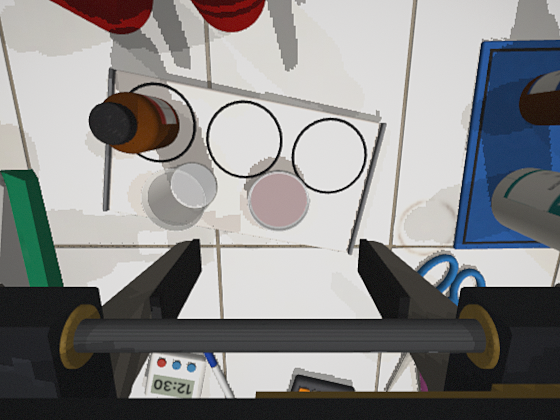

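Both rings are bare, with teal at (244,139) and white at (330,156). The dish is free at (279,200), so I'll fit it and grasp it along -30°, clear of the beaker and the red bottles.

Run:
```python
from h import *
c=bot.read_camera("wrist"); p=c["pixels"]; g=cv2.GaussianBlur(p,(3,3),0)
def inner(seed,z,n,lo):
    f=np.zeros((422,562),np.uint8); cv2.floodFill(g.copy(),f,seed,0,(lo,)*3,(lo,)*3,cv2.FLOODFILL_MASK_ONLY|cv2.FLOODFILL_FIXED_RANGE|4)
    k=max(cv2.findContours(f[1:-1,1:-1],0,2)[0],key=cv2.contourArea); e=cv2.fitEllipse(cv2.convexHull(k)); r=ray(c,*e[0],z); print(n,cv2.boundingRect(k),np.round(e[0],1),np.round(e[1],1),r.round(4)); return r
inner((244,139),.012,"teal ring",50); inner((330,156),.012,"white ring",50); d=inner((279,197),.027,"dish",30)
D=list(d[:2]); assert abs(D[0]-.5735)<.005 and abs(D[1]-.097)<.005
a=np.deg2rad(-30)
bot.goto(D+[.16],down(a)); bot.line_to(D+[.05],max_speed=.12); bot.line_to(D+[.0145],max_speed=.05); st("pre")
bot.set_gripper(0,8); st("grip")
bot.line_to(D+[.04],max_speed=.05); st("lift")
bot.line_to(D+[.25],max_speed=.2); st("up")
# look at the stand with the dish in hand
bot.goto([.36,-.34,.25],down(np.pi/2)); c=bot.read_camera("wrist"); cv2.imwrite("pics/w4.png",c["pixels"]); st("stand")
```

```text
teal ring (209, 104, 70, 71) [243.7 138.8] [69.4 71.7] [0.5144 0.0636 0.012 ]
white ring (294, 121, 70, 70) [328.6 155.2] [67.7 70.4] [0.5305 0.1485 0.012 ]
dish (244, 172, 65, 59) [276.3 200.1] [58.8 65.3] [0.5732 0.096  0.027 ]
pre t28.3 [0.5735 0.096  0.0147] op1.000 grip0.0 [-0.  -0.6  0.1]
grip t28.9 [0.5734 0.096  0.0147] op0.678 grip8.0 [-0.4  0.2  0.7]
lift t29.5 [0.5732 0.096  0.0401] op0.675 grip8.0 [-0.1 -0.3 -0.1]
up t30.7 [0.5724 0.096  0.2483] op0.678 grip8.0 [-0.2  0.2 -0.2]
stand t33.4 [ 0.3602 -0.3398  0.25  ] op0.675 grip8.0 [-0.2  0.4 -0.6]
```

View pics/w4.png

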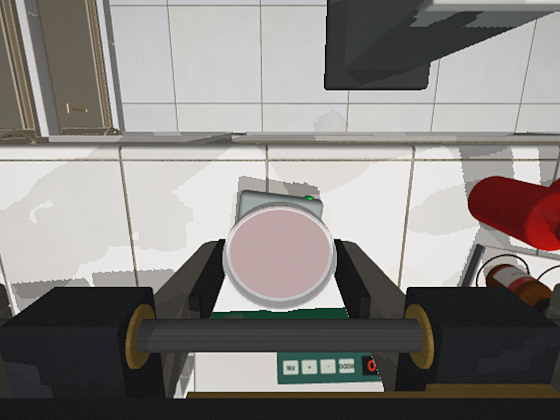

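The dish is held flat and centred between the pads at (279,254), hiding the plate. I'll shift ahead so the plate shows, then fit both.

Run:
```python
from h import *
bot.goto([.48,-.34,.25],down(np.pi/2)); bot.hold(.2); c=bot.read_camera("wrist"); p=c["pixels"]; cv2.imwrite("pics/w5.png",p); g=cv2.GaussianBlur(p,(3,3),0); st("s")
def inner(seed,z,n,lo):
    f=np.zeros((422,562),np.uint8); cv2.floodFill(g.copy(),f,seed,0,(lo,)*3,(lo,)*3,cv2.FLOODFILL_MASK_ONLY|cv2.FLOODFILL_FIXED_RANGE|4)
    k=max(cv2.findContours(f[1:-1,1:-1],0,2)[0],key=cv2.contourArea); e=cv2.fitEllipse(cv2.convexHull(k)); r=ray(c,*e[0],z); print(n,cv2.boundingRect(k),np.round(e[0],1),np.round(e[1],1),r.round(4)); return r
s=tuple(int(v) for v in proj(c,[.4315,-.343,.03])); print(s)
inner(s,.03,"plate",25); inner((279,254),.2625,"dish",25)
```

```text
s t34.1 [ 0.4792 -0.3403  0.2503] op0.678 grip8.0 [0.1 0.4 0.1]
(276, 145)
plate (246, 113, 63, 65) [276.9 145.1] [63.4 64.6] [ 0.4307 -0.3426  0.03  ]
dish (224, 210, 109, 92) [278.3 255.2] [ 90.8 106.6] [ 0.4742 -0.3402  0.2625]
```

View pics/w5.png

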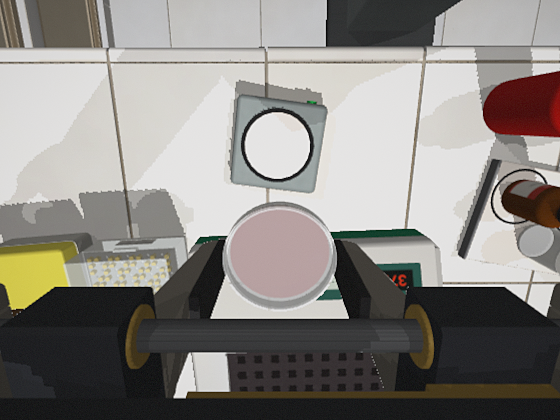

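The plate is bare at (277,145), giving (0.431,-0.3426). Lowering the dish there.

Run:
```python
from h import *
P=[.434,-.3428]
bot.line_to(P+[.15],max_speed=.2); bot.line_to(P+[.04],max_speed=.1); z=touch(P,.036,.0325,1.5); st("down"); print(z)
bot.set_gripper(.85); bot.hold(.2); bot.line_to(P+[.12],max_speed=.12); 
bot.goto([.48,-.34,.25],down(np.pi/2)); bot.hold(.2); c=bot.read_camera("wrist"); p=c["pixels"]; cv2.imwrite("pics/w6.png",cv2.resize(p[60:220,180:380],None,fx=3,fy=3)); st("s")
print(proj(c,[.4307,-.3426,.03]),proj(c,[.4307,-.3426,.045]))
h=cv2.cvtColor(p,cv2.COLOR_BGR2HSV); s=p[...,2].astype(int)-p[...,1]
m=(s>12)&(np.arange(420)[:,None]<220)&(abs(np.arange(560)-277)<60)
k=max(cv2.findContours(m.astype(np.uint8),0,2)[0],key=cv2.contourArea); e=cv2.fitEllipse(k); print(e,ray(c,*e[0],.043).round(4))
```

```text
down t37.5 [ 0.4341 -0.3429  0.0324] op0.673 grip8.0 [-1.2  1.7  5. ]
0.031999999999999994
s t39.9 [ 0.479  -0.3394  0.2479] op0.849 grip0.0 [ 0.   0.  -1.9]
[275.41729599 146.07806611] [275.30528848 146.92944231]
((275.6435852050781, 147.1139373779297), (46.656681060791016, 47.13254165649414), 163.3522491455078) [ 0.431  -0.3422  0.043 ]
```

View pics/w6.png

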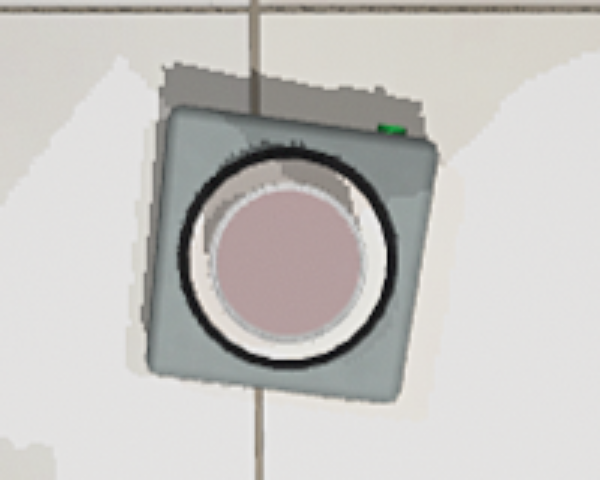

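The dish lies flat in the middle of the plate: dish centre crop (288,263), plate ring (288,257), about 1 mm off. Returning the bottles, white first.

Run:
```python
from h import *
a=np.deg2rad(79); b=np.pi/2
def ret(M,zg,N,T,zt):
    bot.set_gripper(1); bot.goto(M+[.28],down(b)); bot.line_to(M+[zg+.05],max_speed=.2); bot.line_to(M+[zg],max_speed=.08)
    bot.set_gripper(0,N); st("grip"); bot.line_to(M+[zg+.02],max_speed=.05); bot.line_to(M+[.28],max_speed=.2)
    bot.line_to(T+[.28],down(a),max_speed=.25); bot.line_to(T+[zt+.04],max_speed=.15); print(touch(T,zt+.005,zt-.001,2)); st("down")
    bot.set_gripper(1); bot.line_to(T+[zt+.03],max_speed=.08); bot.line_to(T+[.28],max_speed=.2); st("off")
bot.line_to([.48,-.34,.3],max_speed=.2)
ret([.475,.355],.0845,25,[.5303,.1475],.0905)
ret([.575,.355],.139,30,[.5148,.065],.145)
bot.goto([.40,.07,.36],down(b)); bot.hold(.5); c=bot.read_camera("wrist"); p=c["pixels"]
cv2.imwrite("pics/w7.png",cv2.resize(p[170:300,190:370],None,fx=4,fy=4,interpolation=cv2.INTER_CUBIC)); st("end")
for n,u,v,z in [("t",.515,.0657,.165),("w",.5303,.147,.102)]: print(n,((proj(c,[u,v,z])-[190,170])*4).round(0))
c=bot.read_camera("top"); cv2.imwrite("pics/t7.png",cv2.resize(c["pixels"][120:270,140:440],None,fx=2.6,fy=2.6,interpolation=cv2.INTER_CUBIC))
```

```text
grip t45.8 [0.475  0.355  0.0845] op0.314 grip25.0 [ 0.3 -0.5 -0.3]
0.0895
down t51.8 [0.531  0.1474 0.0904] op0.318 grip25.0 [-0.6 -2.1  5.2]
off t54.3 [0.5295 0.1474 0.2783] op0.999 grip0.0 [0.7 0.3 0.3]
grip t57.6 [0.575 0.355 0.139] op0.444 grip30.0 [ 0.8 -0.3  0.1]
0.144
down t63.3 [0.5154 0.065  0.145 ] op0.441 grip30.0 [-0.9 -0.2  4.2]
off t65.4 [0.5141 0.0651 0.2784] op1.000 grip0.0 [ 0.5  0.4 -1. ]
end t66.6 [0.4001 0.07   0.3599] op1.003 grip0.0 [-0.4 -0.8 -0.1]
t [342. 427.]
w [564. 384.]
```

View pics/w7.png

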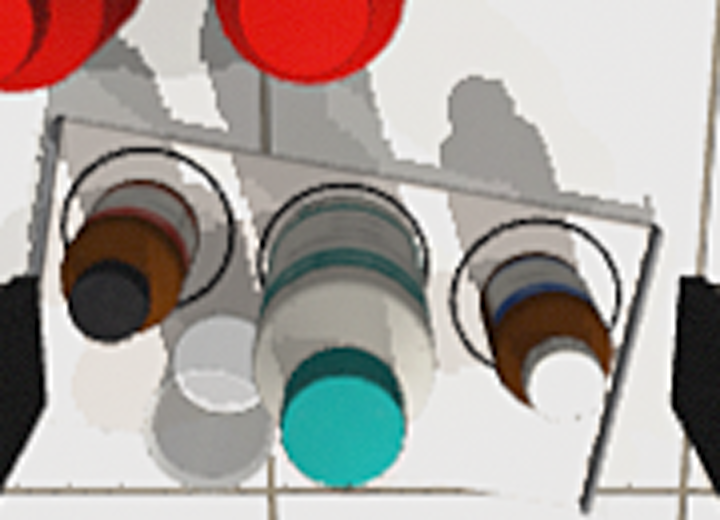

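View pics/t7.png

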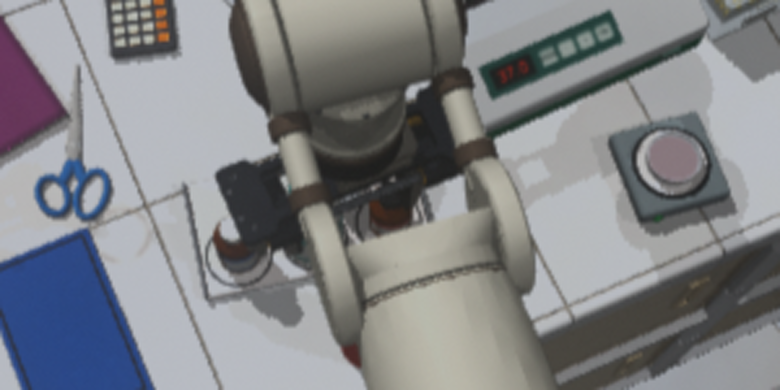

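Both bottles stand in their rings. Teal cap is at (343,431) against an expected (342,427), and white at (565,380) against (564,384), both within about 1 mm. Black bottle and beaker are unmoved and the dish is still on the plate, so I'm handing in.

```bash
python3 -c "
from workcell import bot
print(bot.job_done())"
```

```text
the job is handed in; nothing more can be done
None
```

The job is handed in after about 67 of the 141 s: the dish lies flat in the middle of the viewing plate, the teal and white-capped bottles are back upright on their spots, and nothing was knocked over.

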